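Shut down the worktop grease extractor and take its filter out for washing

ROBOT

A 6-joint arm with a two-finger parallel gripper is mounted at the origin on a cart in front of the work surface, level with it; the furniture and walls round the work are solid. World frame = base frame: x ahead of the robot, y to its left, z up, the work surface at z = 0. Lengths are in mm, angles in rad, forces in N, time in s.
With the tool pointing down it reaches from about 300 to 1000 mm from the base axis. Payload 5.1 kg.
Tool frame: the origin (TCP) lies between the finger pads; the fingertips stand arm.tips_ahead ahead of it and the grasp point (between the pads) lies 8 mm behind it (arm.tips_ahead is the distance from the TCP to the fingertips, in mm); z points along the fingers, x is the direction in which the jaws open and shut, and the axes are right-handed (so a half turn about z gives the same grasp; the last joint's range is limited). The gripper opens to 95 mm and grips with 3 to 60 N. Pads are 20 mm wide; open, the fingers measure 119 mm over their backs; the gripper's body (75 mm by 180 mm) begins 59 mm behind the grasp point.
Start: joints at [1.227, 0.124, 1.65, -0, 1.367, -0.083], TCP at [167.627, 628.002, 225.656] pointing down, gripper open.
Joint ranges: [-2.61, 2.61], [-1.02, 2.33], [0.03, 2.71], [-1.35, 4.49], [0.32, 2.68], [-2.91, 2.91]. Speed limits (rad/s): [2.57, 2.57, 3.14, 3.14, 3.14, 3.14].

INTERFACE

Orientations are given as a unit quaternion [x, y, z, w].
In Python, from rig import arm, solve_ik, cams gives the robot as it stands. Calls block until the motion is done:
- arm.move_to(position, orientation): joint-space move of the TCP to a pose.
- arm.servo_line(position, rot=None, vel=150, stop_force=None): straight line of the TCP; rot=None keeps the orientation; vel is the mean speed in mm/s. With stop_force (N) it stops when the force on the tool has changed by that much, and returns True; else False.
- arm.goto_joints(angles): joint-space move.
- arm.open_jaws() and arm.close(): open the fingers fully, or close them until they stop; the grip force is fixed at half the most.
- arm.hold(seconds).
- solve_ik(position, orientation): joint angles nearest the present ones, or None.
- arm.read_state(): the state.
- cams.camera(name): name is "scene" or "top"; returns a dict with "image" (480x640x3 uint8, red, green, blue), "camera_matrix" (3x3 intrinsics, pixels), "R" (3x3) and "t" (3): a world point X has camera coordinates R X + t. Camera axes: x right, y down, z forward; pixel columns grow to the right and rows downward; lengths in mm; the calibration is good to about 2 mm. A picture is of the moment at which its call begins. There is no depth.
A pose or a line that the arm cannot do raises arm.MotionError and nothing moves.
- arm.finish_job(): hands the job in, once; it reports no verdict.
The state is a dict: "time_s": time; "joint_pos": joint angles; "joint_vel": joint speeds; "joint_efforts": joint torques, N m; "ee_pos": TCP position; "ee_rot": TCP orientation; "wrist_force": force on the tool from outside, world axes, zero at the start; "torque": the same for the moment, N m; "gripper_width": finger opening in mm.
Only numpy, scipy, OpenCV 4.12 (cv2) and the standard library are available. Lean on these libraries where they do the work, as an engineer would, in place of code of your own. Each camera call takes 0.05 s, during which the arm holds its last target.

TASK

The grease filter of the worktop extractor is due for a wash. Sweep a fingertip along its row of red toggles from the left-hand end to the right so that all four fans are off, then turn both turn buttons well aside, clear of the filter. Lift the filter out by its handle and set it down, without dropping it, flat on the drying rack over the sink with no edge hanging over, and leave the blue cup and the black mug where they stand.

Things in the scene. Friction and masses are not known exactly. Their poses are not given: they have to be found in the camera images.
- extractor: Low metal grease extractor, fixed, 210 mm deep (x) x 262 mm wide (y), top face 66 mm up. Origin: centre of its underside on the worktop; x away from the robot, y left. Four red toggles in a row along its front at x = -70 mm. Behind them a well 107 x 175 mm centred at x = +30, y = 0 holds the filter flush with the top face. Two steel turn buttons at its left and right ends.
- toggle1 (a joint): Leftmost toggle, at the extractor's y = +69 mm. A flat lever 20 mm wide (x), 9 mm thick, pivoting 4 mm below the top face. Value in rad: 0 = on, nearly upright, tip 30 mm above the top face; 1.22 = off, laid over to the right (-y), top 14 mm above the top face, reaching 32 mm right of its pivot. A snap spring resists up to 0.05 N m, then throws it to off past 0.52. Starts on.
- toggle2 (a joint): Second toggle from the left, y = +23 mm in the extractor's frame, made like toggle1; may start on or off. A fingertip led straight along the row to the right, 19 to 25 mm above the top face, trips each upright lever and passes over those lying down; led lower it jams on them.
- toggle3 (a joint): Third toggle from the left, y = -23 mm in the extractor's frame, made like toggle1; may start on or off.
- toggle4 (a joint): Rightmost toggle, y = -69 mm in the extractor's frame, made like toggle1; starts on.
- turn_left (a joint): Left turn button: steel wing on an upright pivot at the extractor's x = +30, y = +102 mm, reaching 30 mm from it, 10 mm wide with an 8 mm grip ridge, 1.5 to 17.5 mm above the top face; friction 0.03 N m. Value in rad, counter-clockwise from above positive, stops at +-1.65. 0 = points inward over the filter's edge (14 mm overlap); past 1.2 either way it clears the filter. Starts within 0.25 of 0.
- turn_right (a joint): Right turn button, pivot at the extractor's x = +30, y = -102 mm, otherwise like turn_left: 0 = wing points inward (+y) over the filter's edge, counter-clockwise from above positive, may be turned either way.
- grease_filter: Loose steel baffle filter plate, 104 mm (x) x 172 mm (y) x 12 mm, about 0.35 kg, 1.5 mm play all round in its well. Origin: centre of its underside (starts at x = +30, y = 0, z = 54 mm in the extractor's frame, axes alike). A fixed bail handle stands in its middle: a round bar 10 mm thick, 80 mm long along y, on two legs at its ends.
- filter_handle (a point): Middle of the handle's bar, to be gripped across its 10 mm: 42 mm above the filter's underside, 30 mm above its top.
- drying_rack: Roll-up drying rack of 12 steel bars, fixed, laid across the left sink bowl: 452 mm long (its x, away from the robot; near end about 0.45 m from it) x 230 mm wide (its y, left). Origin: centre of its underside, level with the worktop. The bars' tops are 8 mm above it; 16 mm wide black end strips are 11 mm high.
- filter_corner1 (a point): Lower corner of the filter at its x = -52 mm, y = 86 mm.
- filter_corner2 (a point): Lower corner of the filter at its x = -52 mm, y = -86 mm.
- filter_corner3 (a point): Lower corner of the filter at its x = 52 mm, y = -86 mm.
- filter_corner4 (a point): Lower corner of the filter at its x = 52 mm, y = 86 mm.
- blue_cup: Bystander, leave alone: blue plastic measuring cup, 64 mm across, 62 mm tall, standing on the narrow front ledge between the extractor and the rack. Origin: centre of its underside.
- dark_mug: Bystander, leave alone: black mug, 98x133 mm, 112 mm tall, standing on the narrow front ledge to the right of the rack. Origin: centre of its underside.

How it is judged (in metres and radians):
On the way, in this order (a step that is already met when the one before it is completed fails the run):
1. the left-hand toggle is off while the right-hand one is still on (value of joint toggle1 above 1 rad and value of joint toggle4 below 0.3 rad).
2. all four toggles are off, the filter still in its well (value of joint each of toggle1, toggle2, toggle3, toggle4 above 1 rad and z of grease_filter in the frame of extractor below 0.058 m and horizontal distance between grease_filter and extractor below 0.036 m), for 0.2 s.
3. both turn buttons are turned at least 1.2 rad aside, toggles off, the filter still in its well (all of step 2 and (value of joint turn_left above 1.2 rad or value of joint turn_left below -1.2 rad) and (value of joint turn_right above 1.2 rad or value of joint turn_right below -1.2 rad)), for 0.2 s.
At the end, for the whole second after the job is handed in: All toggles off (over 1.0 rad), both turn buttons aside (over 1.1 rad); the filter lies released, at rest, right way up and flat (within 0.06 rad) on the rack's bars, all four corners within the rack's outline (3 mm over at the sides is allowed) (value of joint each of toggle1, toggle2, toggle3, toggle4 above 1 rad and (value of joint turn_left above 1.1 rad or value of joint turn_left below -1.1 rad) and (value of joint turn_right above 1.1 rad or value of joint turn_right below -1.1 rad) and x of filter_corner1 in the frame of drying_rack between -0.226 and 0.226 m and y of filter_corner1 in the frame of drying_rack between -0.118 and 0.118 m and x of filter_corner2 in the frame of drying_rack between -0.226 and 0.226 m and y of filter_corner2 in the frame of drying_rack between -0.118 and 0.118 m and x of filter_corner3 in the frame of drying_rack between -0.226 and 0.226 m and y of filter_corner3 in the frame of drying_rack between -0.118 and 0.118 m and x of filter_corner4 in the frame of drying_rack between -0.226 and 0.226 m and y of filter_corner4 in the frame of drying_rack between -0.118 and 0.118 m and z of grease_filter in the frame of drying_rack between 0.004 and 0.013 m and angle between grease_filter's own z axis and vertical below 0.06 rad and linear speed of grease_filter below 0.02 m/s); the robot touches nothing.
It fails at once if the filter is let go more than 20 mm above the rack (z of grease_filter in the frame of drying_rack above 0.028 m and horizontal distance between grease_filter and extractor above 0.12 m and contact force between the fingers and grease_filter below 0.05 N).
It fails at once if a bystander is shifted by more than 30 mm (distance of any of blue_cup, dark_mug from where it was at the start of the episode above 0.03 m).
It also fails if it takes over 61 s, if anything falls off the work surface, if the arm or the gripper's body presses on something with over 40 N, if the wrist force passes 120 N, or if a joint passes its speed limit or range.

## Working session

There is one attempt and no reset: what is moved stays moved. The work goes in short steps, each a Python script; the robot and the scene stay as the last script left them, time stands still between calls to the robot, and variables do not carry over. Pictures are saved under pics/ and viewed, and the job is handed in when it is done.

```bash
ls; mkdir -p pics
python3 - <<'E'
from rig import arm,cams
import cv2,numpy as np
for n in ("scene","top"):
    c=cams.camera(n); cv2.imwrite(f"pics/{n}0.png",c["image"][:,:,::-1]); print(n,c["camera_matrix"],c["R"],c["t"])
print(arm.read_state(),arm.tips_ahead)
E
```

```text
pics
scene [[542.34490692   0.         313.97783255]
 [  0.         542.34490692 241.33209383]
 [  0.           0.           1.        ]] [[ 0.6126879  -0.7901826  -0.01499965]
 [-0.62651514 -0.47404014 -0.61867983]
 [ 0.4817596   0.38845515 -0.78550002]] [-417.67192976  342.40996299 1076.18378594]
top [[509.250522     0.         320.46910244]
 [  0.         509.250522   244.30782112]
 [  0.           0.           1.        ]] [[-0.02477872 -0.99956267  0.01613967]
 [-0.99662836  0.02343636 -0.07862985]
 [ 0.0782172  -0.0180336  -0.99677322]] [-102.1386743   559.00424845 1457.07096384]
{'time_s': 0.1, 'joint_pos': array([ 1.22737776e+00,  1.24410642e-01,  1.65147029e+00, -3.60312918e-05,
        1.36752940e+00, -8.25936271e-02]), 'joint_vel': array([ 0.00030099, -0.00121574, -0.00258515, -0.00018849,  0.0002695 ,
        0.00068334]), 'joint_efforts': array([ 6.61387767e-04, -4.18878365e+01, -3.61096144e+01,  7.76707800e-02,
        4.62263916e-02, -5.53154314e-05]), 'ee_pos': array([167.47139872, 627.49523549, 224.56858465]), 'ee_rot': array([ 7.93054091e-01,  6.09150541e-01, -7.54424326e-04,  5.07098752e-04]), 'wrist_force': array([ 0.03903489, -0.18177689,  0.01026258]), 'torque': array([-0.0131754 , -0.0498121 ,  0.04649844]), 'gripper_width': 95.21943657287979} 11.0
```

View pics/scene0.png

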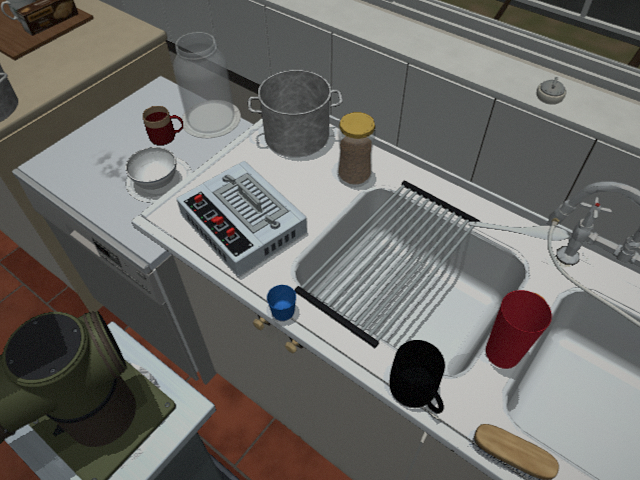

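View pics/top0.png

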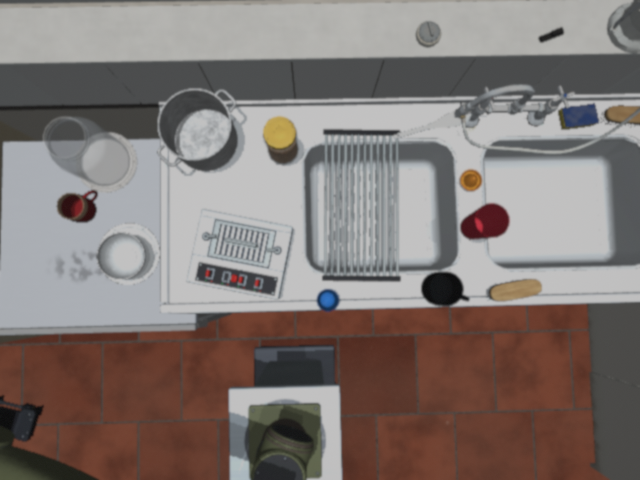

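Run:
```python
import cv2
a=cv2.imread("pics/top0.png");b=cv2.imread("pics/scene0.png")
cv2.imwrite("pics/t_ext.png",cv2.resize(a[200:305,182:302],None,fx=5.5,fy=5.5,interpolation=cv2.INTER_CUBIC))
cv2.imwrite("pics/s_ext.png",cv2.resize(b[155:285,170:315],None,fx=4.5,fy=4.5,interpolation=cv2.INTER_CUBIC))
cv2.imwrite("pics/t_rack.png",cv2.resize(a[115:315,300:480],None,fx=3,fy=3,interpolation=cv2.INTER_CUBIC))
```

```text
(no output)
```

View pics/t_ext.png

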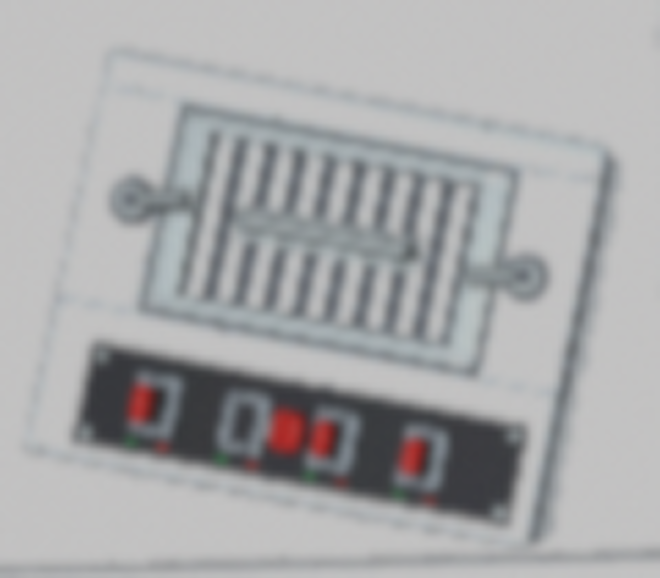

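View pics/s_ext.png

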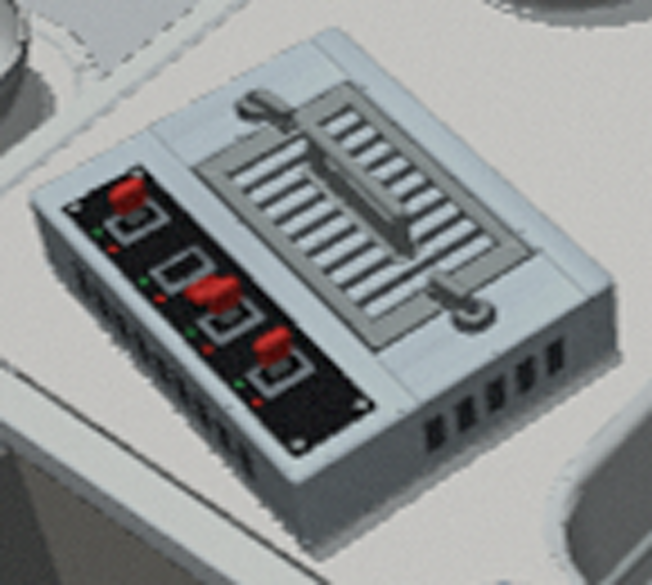

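View pics/t_rack.png

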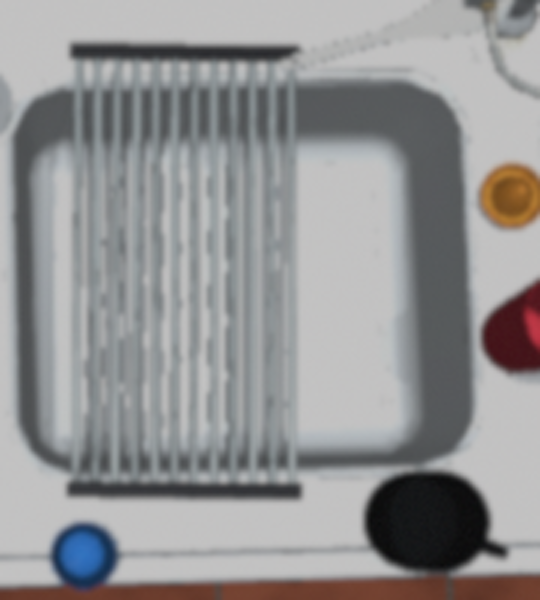

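```bash
cat > h.py <<'E'
import numpy as np, cv2
from scipy.optimize import least_squares
from scipy.spatial.transform import Rotation as Rn
K={'scene':np.array([[542.34490692,0,313.97783255],[0,542.34490692,241.33209383],[0,0,1]]),'top':np.array([[509.250522,0,320.46910244],[0,509.250522,244.30782112],[0,0,1]])}
R={'scene':np.array([[0.6126879,-0.7901826,-0.01499965],[-0.62651514,-0.47404014,-0.61867983],[0.4817596,0.38845515,-0.78550002]]),'top':np.array([[-0.02477872,-0.99956267,0.01613967],[-0.99662836,0.02343636,-0.07862985],[0.0782172,-0.0180336,-0.99677322]])}
t={'scene':np.array([-417.67192976,342.40996299,1076.18378594]),'top':np.array([-102.1386743,559.00424845,1457.07096384])}
def proj(c,X):
    p=(np.atleast_2d(X)@R[c].T+t[c])@K[c].T
    return p[:,:2]/p[:,2:]
def back(c,uv,z):
    d=R[c].T@np.linalg.solve(K[c],[*uv,1.]);o=-R[c].T@t[c]
    return o+d*(z-o[2])/d[2]
def crop2px(X,off,s): return np.array(off)+(np.array(X)+.5)/s-.5
def tf(p,L):
    L=np.atleast_2d(np.array(L,float));c,s=np.cos(p[2]),np.sin(p[2])
    return np.c_[p[0]+c*L[:,0]-s*L[:,1],p[1]+s*L[:,0]+c*L[:,1],L[:,2]]
def fit(obs,x0):
    f=lambda p:np.concatenate([(proj(c,tf(p,L))-uv).ravel() for c,L,uv in obs])
    r=least_squares(f,x0,loss='soft_l1');return r.x,f(r.x).reshape(-1,2)
E
python3 - <<'E'
from h import *
C=[[105,131,66],[105,-131,66],[-105,131,66],[-105,-131,66],[83.5,87.5,66],[83.5,-87.5,66],[-23.5,-87.5,66],[-23.5,87.5,66]]
T=crop2px([(112,50),(607,148),(28,447),(538,540),(183,105),(517,170),(473,375),(145,308)],(182,200),5.5)
S=crop2px([(333,30),(615,285),(33,200),(303,480),(348,82),(533,250),(377,350),(195,168)],(170,155),4.5)
oT=('top',C,T);oS=('scene',C,S)
for o in ([oT],[oS],[oT,oS]):
    p,r=fit(o,[500,100,-.2]);print(p.round(3));print(r.round(2).tolist())
# pivots, and handle
for z in (66,70,83.5):
  for c,uv in (('top',crop2px([(133,200),(527,277)],(182,200),5.5)),('scene',crop2px([(260,103),(475,312)],(170,155),4.5))):
    print(z,c,[back(c,u,z).round(1)[:2].tolist() for u in uv])
print('pivots model',tf(p,[[30,102,0],[30,-102,0]]))
Cr=[[-226,115,11],[-226,-115,11],[226,115,11],[226,-115,11]]
Tr=crop2px([(67,497),(301,497),(70,44),(298,48)],(300,115),3)
Sr=np.array([[298,287],[378,345],[404,181],[480,219]],float)
for o in ([('top',Cr,Tr)],[('scene',Cr,Sr)]):
    p,r=fit(o,[650,-100,0]);print(p.round(3));print(r.round(2).tolist())
print('cup',back('top',crop2px((84,554),(300,115),3),62),back('scene',(282,292),62))
print('mug',[back('top',crop2px(q,(300,115),3),112) for q in((427,520),(366,520),(506,550))])
E
```

```text
[ 5.32641e+02  1.12603e+02 -2.11000e-01]
[[-0.41, -0.32], [0.68, -0.9], [-0.47, 0.72], [-1.02, 1.23], [0.27, -0.03], [0.46, -0.33], [1.14, -0.34], [-0.51, 0.25]]
[ 5.31112e+02  1.09564e+02 -2.07000e-01]
[[0.18, -1.64], [1.44, -1.46], [-2.0, -0.73], [-0.85, 1.72], [-0.05, -0.6], [1.33, 0.48], [0.41, 0.78], [-0.75, 0.23]]
[ 5.32223e+02  1.11449e+02 -2.09000e-01]
[[-0.08, -0.12], [1.05, -0.85], [-0.01, 0.94], [-0.53, 1.31], [0.62, 0.14], [0.84, -0.25], [1.58, -0.25], [-0.1, 0.44], [0.09, -2.18], [1.08, -1.97], [-2.14, -1.45], [-1.31, 0.99], [-0.19, -1.15], [1.01, -0.05], [0.04, 0.15], [-0.92, -0.41]]
66 top [[584.2, 207.3], [539.9, 6.8]]
66 scene [[586.6, 205.2], [541.9, 7.0]]
70 top [[583.8, 206.5], [539.6, 6.5]]
70 scene [[584.0, 202.0], [539.5, 4.6]]
83.5 top [[582.4, 203.7], [538.7, 5.6]]
83.5 scene [[575.3, 191.1], [531.5, -3.5]]
pivots model [[582.77369574 204.9831322    0.        ]
 [540.36202692   5.44052936   0.        ]]
[ 6.73069e+02 -2.38516e+02 -3.10000e-02]
[[-0.37, 0.42], [0.38, 0.93], [-0.45, -0.49], [0.46, -0.97]]
[ 6.78917e+02 -2.41265e+02 -2.30000e-02]
[[-2.85, 1.34], [-0.09, 0.18], [0.34, -3.32], [1.49, -0.86]]
cup [ 398.01377345 -131.25140096   62.        ] [ 406.3896089  -127.05368968   62.        ]
mug [array([ 422.31428506, -441.85614283,  112.        ]), array([ 423.69688108, -386.33119607,  112.        ]), array([ 393.43814933, -512.57848368,  112.        ])]
```

Run:
```python
from h import *
for z in (100,150): print(z,[back('top',q,z).round().tolist()[:2] for q in((200,170),(175,168),(235,125),(280,160),(280,135))])
for z in (0,): print([back('scene',q,z).round().tolist() for q in((290,155),(265,140),(355,185))])
# pot rim height: scene rim front px (293,~103), top front px (203,167)
o=[];d=[]
from rig import solve_ik
p=[532,111,-.209]
def q(a): return Rn.from_matrix(np.array([[np.cos(a),np.sin(a),0],[np.sin(a),-np.cos(a),0],[0,0,-1]])).as_quat()
for L in ([-70,105,99],[-70,-100,99],[49,81,85],[30,0,150]):
    print(solve_ik(tf(p,[L])[0],q(p[2])))
print(solve_ik([674,-239,150],q(-.028)))
```

```text
100 [[765.0, 215.0], [772.0, 284.0], [891.0, 117.0], [789.0, -7.0], [860.0, -9.0]]
150 [[753.0, 204.0], [760.0, 271.0], [875.0, 109.0], [776.0, -10.0], [845.0, -11.0]]
[[801.0, 178.0, 0.0], [806.0, 276.0, 0.0], [815.0, -36.0, 0.0]]
[ 3.39492077e-01 -1.17101421e-02  2.01487887e+00 -4.44089210e-16
  1.13842393e+00  5.48492077e-01]
[-5.86361903e-02 -2.34478059e-01  2.21487307e+00 -4.44089210e-16
  1.16119764e+00  1.50363810e-01]
[ 2.06970558e-01  1.89850506e-01  1.82430414e+00 -4.44089210e-16
  1.12743801e+00  4.15970558e-01]
[ 9.05249255e-02  1.02726579e-02  1.90048181e+00 -4.44089210e-16
  1.23083819e+00  2.99524925e-01]
[-4.15789180e-01  3.14894017e-01  1.55677378e+00 -4.44089210e-16
  1.26992486e+00 -3.87789180e-01]
```

```bash
cat >> h.py <<'E'
P=[532,111,-.209]
def q(a): return Rn.from_matrix(np.array([[np.cos(a),np.sin(a),0],[np.sin(a),-np.cos(a),0],[0,0,-1]])).as_quat()
def E(x,y,z): return tf(P,[[x,y,z]])[0]
def inE(w):
    d=np.array(w[:2])-P[:2];c,s=np.cos(P[2]),np.sin(P[2]);return [round(c*d[0]+s*d[1],1),round(-s*d[0]+c*d[1],1),round(w[2],1)]
E
python3 - <<'E'
from h import *
from rig import arm,cams
arm.close()
arm.move_to(E(-70,110,170),q(P[2]))
arm.servo_line(E(-70,110,99.5),vel=120)
s=arm.read_state();print(inE(s['ee_pos']),s['gripper_width'],s['time_s'])
r=arm.servo_line(E(-70,-102,99.5),vel=90,stop_force=30)
s=arm.read_state();print(r,inE(s['ee_pos']),s['wrist_force'],s['time_s'])
arm.servo_line(E(-70,-102,190),vel=200)
for n in("scene","top"):
    cv2.imwrite(f"pics/{n}1.png",cams.camera(n)["image"][:,:,::-1])
a=cv2.imread("pics/top1.png");b=cv2.imread("pics/scene1.png")
A=cv2.resize(a[200:305,182:302],(400,350),interpolation=cv2.INTER_CUBIC);B=cv2.resize(b[155:285,170:315],(390,350),interpolation=cv2.INTER_CUBIC)
cv2.imwrite("pics/c1.png",np.hstack([A,B]))
E
```

```text
[np.float64(-69.6), np.float64(110.4), np.float64(100.1)] 0.11013124433287297 4.2083
False [np.float64(-70.0), np.float64(-101.8), np.float64(99.5)] [ 0.865196   -0.40180284 -0.41484857] 6.7167
```

View pics/c1.png

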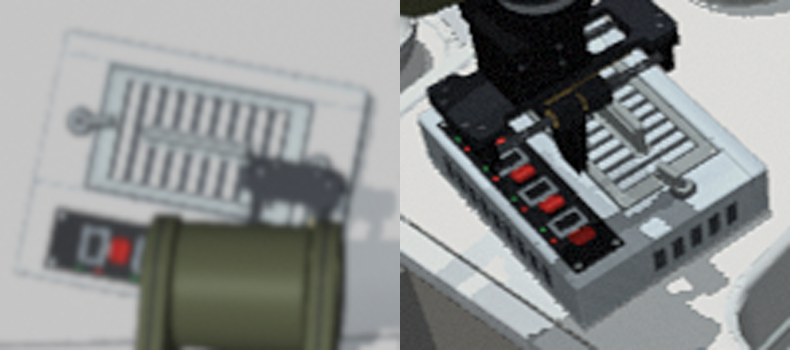

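```bash
cat > turn.py <<'E'
from h import *
from rig import arm,cams
def turn(side,end,d=17,r=21,z=85):  # side=+1 left,-1 right
    py=102*side
    st=(30-38,py-side*(r+1))
    arm.move_to(E(*st,140),q(P[2]))
    arm.servo_line(E(*st,z),vel=150,stop_force=12)
    print('down',inE(arm.read_state()['ee_pos']))
    for f in np.linspace(-.15,end,8):
        x=30+r*np.sin(f)-d*np.cos(f); y=py-side*(r*np.cos(f)+d*np.sin(f))
        if arm.servo_line(E(x,y,z),vel=50,stop_force=15):
            print('stop at',f);break
    s=arm.read_state();print(side,inE(s['ee_pos']),s['wrist_force'].round(1),s['time_s'])
    arm.servo_line(s['ee_pos']+np.array([0,0,80]),vel=200)
E
python3 - <<'E'
from turn import *
turn(-1,1.42)
turn(1,1.42)
arm.move_to(E(-60,-180,220),q(P[2]))
for n in("scene","top"):
    cv2.imwrite(f"pics/{n}2.png",cams.camera(n)["image"][:,:,::-1])
a=cv2.imread("pics/top2.png");b=cv2.imread("pics/scene2.png")
A=cv2.resize(a[200:305,182:302],(400,350),interpolation=cv2.INTER_CUBIC);B=cv2.resize(b[155:285,170:315],(390,350),interpolation=cv2.INTER_CUBIC)
cv2.imwrite("pics/c2.png",np.hstack([A,B])); print(arm.read_state()['time_s'])
E
```

```text
down [np.float64(-8.0), np.float64(-80.1), np.float64(85.8)]
-1 [np.float64(48.8), np.float64(-82.4), np.float64(85.2)] [ 0.1 -0.8  0.3] 10.8
down [np.float64(-7.4), np.float64(79.2), np.float64(85.1)]
1 [np.float64(48.6), np.float64(82.2), np.float64(85.0)] [-0.2 -0.7 -0.8] 15.0417
16.8083
```

View pics/c2.png

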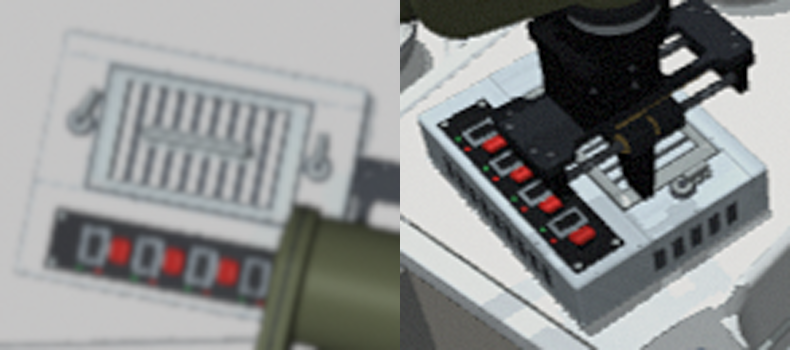

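Run:
```python
import cv2
a=cv2.imread("pics/top2.png")
cv2.imwrite("pics/c3.png",cv2.resize(a[208:258,195:285],None,fx=8,fy=8,interpolation=cv2.INTER_CUBIC))
```

```text
(no output)
```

View pics/c3.png

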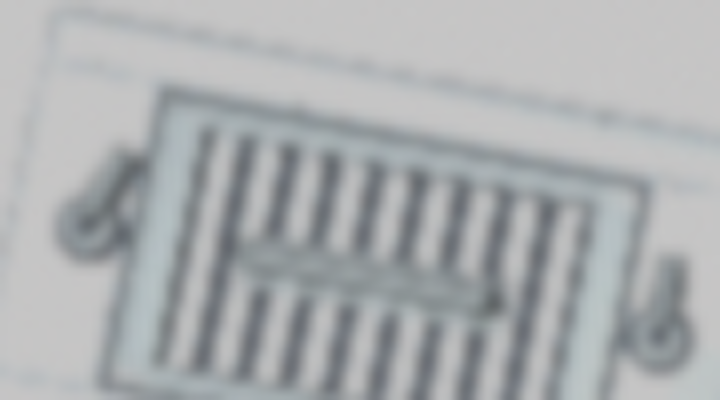

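Run:
```python
from turn import *
arm.move_to(E(51,77,140),q(P[2]))
arm.servo_line(E(51,77,85),vel=150,stop_force=12)
print(arm.servo_line(E(51,87.5,85),vel=40,stop_force=12))
s=arm.read_state();print(inE(s['ee_pos']),s['wrist_force'].round(1),s['time_s'])
arm.servo_line(E(51,84,85),vel=60)
arm.servo_line(E(51,84,170),vel=200)
arm.move_to(E(-60,-180,220),q(P[2]))
a=cams.camera('top')["image"][:,:,::-1].copy()
cv2.imwrite("pics/c4.png",cv2.resize(a[208:258,195:285],None,fx=8,fy=8,interpolation=cv2.INTER_CUBIC))
print(arm.read_state()['time_s'])
```

```text
False
[np.float64(51.2), np.float64(88.2), np.float64(85.6)] [ 0.2  0.4 -0.7] 18.8583
20.85
```

View pics/c4.png

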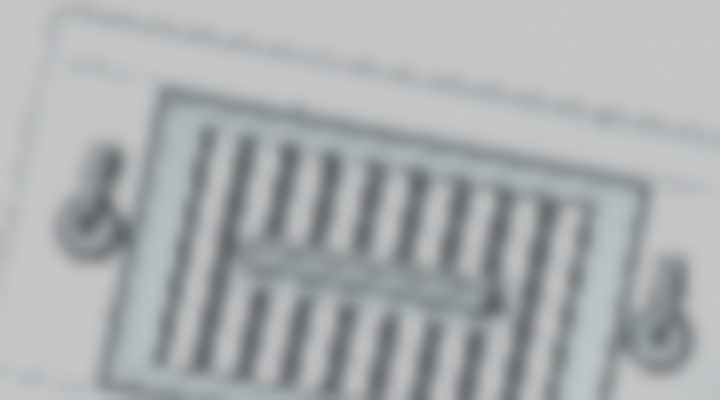

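Run:
```python
from turn import *
hb=back('top',crop2px((368,278),(195,208),8),99);print('handle',hb,inE(hb))
arm.open_jaws()
arm.move_to(E(30,0,170),q(P[2]))
print(arm.servo_line(E(30,0,88),vel=100,stop_force=15))
print(inE(arm.read_state()['ee_pos']))
arm.close()
s=arm.read_state();print(s['gripper_width'],inE(s['ee_pos']),s['wrist_force'].round(1))
r=arm.servo_line(E(30,0,110),vel=40,stop_force=25)
s=arm.read_state();print(r,s['gripper_width'],inE(s['ee_pos']),s['wrist_force'].round(1))
if not r: arm.servo_line(E(30,0,195),vel=120)
s=arm.read_state();print(s['gripper_width'],inE(s['ee_pos']),s['wrist_force'].round(1),s['time_s'])
for n in("scene","top"):
    cv2.imwrite(f"pics/{n}5.png",cams.camera(n)["image"][:,:,::-1])
```

```text
handle [561.06719113 105.3359676   99.        ] [np.float64(29.6), np.float64(0.5), np.float64(99.0)]
False
[np.float64(30.6), np.float64(0.2), np.float64(88.8)]
9.373423965310913 [np.float64(30.2), np.float64(-0.0), np.float64(88.0)] [ 0.2 -0.1 -0.5]
False 9.097582520292836 [np.float64(29.9), np.float64(-0.0), np.float64(110.0)] [-0.4  0.2 -2.5]
9.047332391070618 [np.float64(29.4), np.float64(-0.2), np.float64(194.0)] [ 0.4  0.  -3.3] 27.0583
```

View pics/scene5.png

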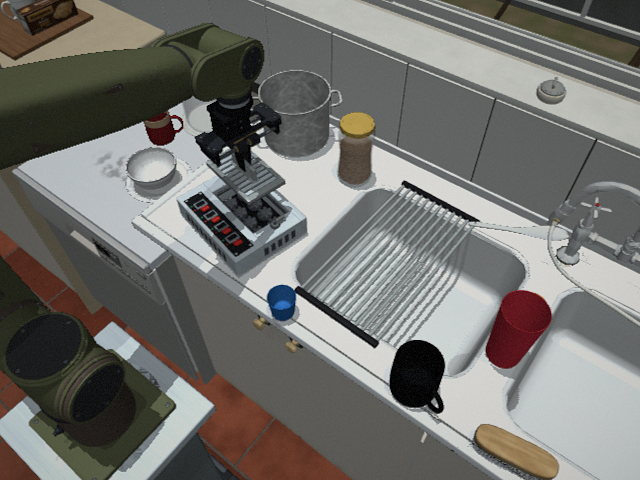

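Run:
```python
from turn import *
a=-.028; T=np.array([674-20*np.cos(a),-239.5-20*np.sin(a)])
arm.servo_line([*T,190],rot=q(a),vel=150)
s=arm.read_state();print(s['gripper_width'],s['ee_pos'].round(1),s['wrist_force'].round(1),s['time_s'])
arm.servo_line([*T,70],vel=120)
for n in("scene","top"):
    cv2.imwrite(f"pics/{n}6.png",cams.camera(n)["image"][:,:,::-1])
x=cv2.imread("pics/scene6.png")
cv2.imwrite("pics/c6.png",cv2.resize(x[100:360,270:550],(784,728)[:2],interpolation=cv2.INTER_CUBIC)[:600] )
```

```text
9.165468727177625 [ 654.  -238.4  190.1] [-0.3 -0.3 -2.3] 29.6833
```

View pics/c6.png

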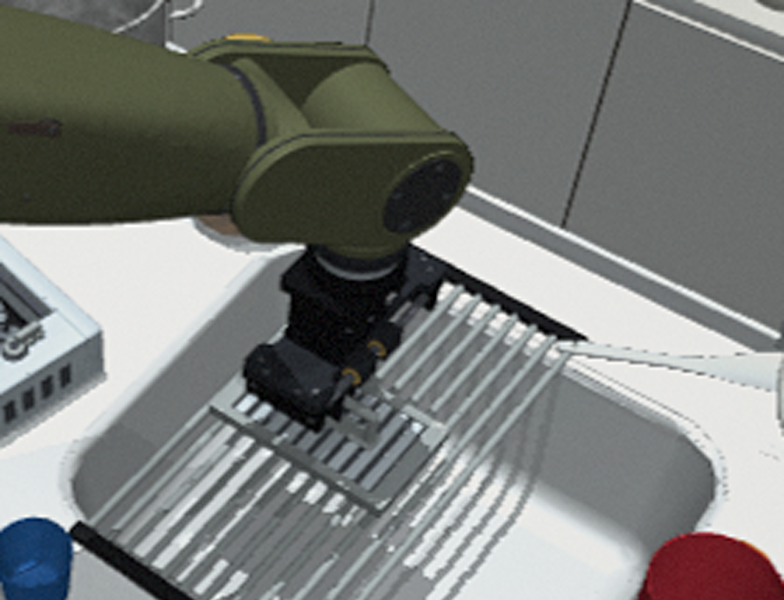

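View pics/top6.png

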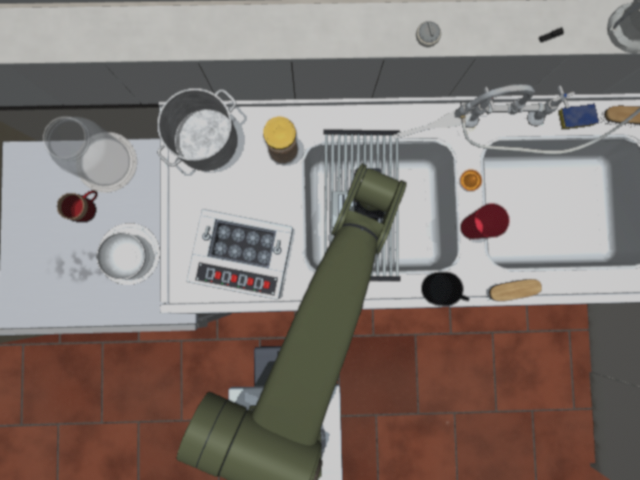

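Run:
```python
from turn import *
s=arm.read_state();p=s['ee_pos']
a=-.028; T=np.array([674-20*np.cos(a),-239.5-20*np.sin(a)])
arm.servo_line([*T,52],vel=80)
r=arm.servo_line([*T,39],vel=15,stop_force=6)
arm.hold(.4)
s=arm.read_state();print(r,s['gripper_width'],s['ee_pos'].round(1),s['wrist_force'].round(1),s['time_s'])
for n in("scene",):
    cv2.imwrite(f"pics/{n}7.png",cams.camera(n)["image"][:,:,::-1])
x=cv2.imread("pics/scene7.png")
cv2.imwrite("pics/c7.png",cv2.resize(x[180:320,320:470],None,fx=4,fy=4,interpolation=cv2.INTER_CUBIC))
```

```text
True 9.504229644625132 [ 654.  -238.9   42. ] [0.  0.2 6.2] 32.375
```

View pics/c7.png

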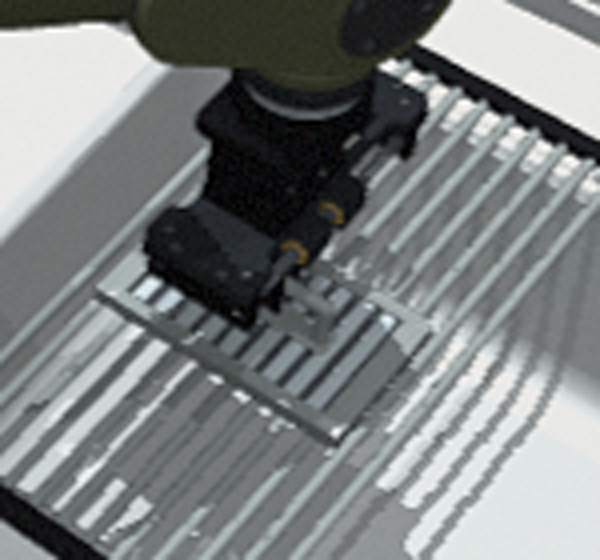

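Contact at exactly the expected TCP height of 42 mm, so the filter is resting on the bars. Releasing it.

Run:
```python
from turn import *
arm.open_jaws()
p=arm.read_state()['ee_pos']
arm.servo_line([p[0],p[1],170],vel=120)
arm.move_to([420,-20,300],q(-.1))
for n in("scene","top"):
    cv2.imwrite(f"pics/{n}8.png",cams.camera(n)["image"][:,:,::-1])
x=cv2.imread("pics/scene8.png");y=cv2.imread("pics/top8.png")
cv2.imwrite("pics/c8.png",np.hstack([cv2.resize(x[155:355,165:445],(440,314),interpolation=cv2.INTER_CUBIC),cv2.resize(y[120:320,300:480],(350,314),interpolation=cv2.INTER_CUBIC)]))
cv2.imwrite("pics/c9.png",cv2.resize(y[120:290,310:415],None,fx=3.5,fy=3.5,interpolation=cv2.INTER_CUBIC))
print(arm.read_state()['time_s'])
```

```text
36.4833
```

View pics/c8.png

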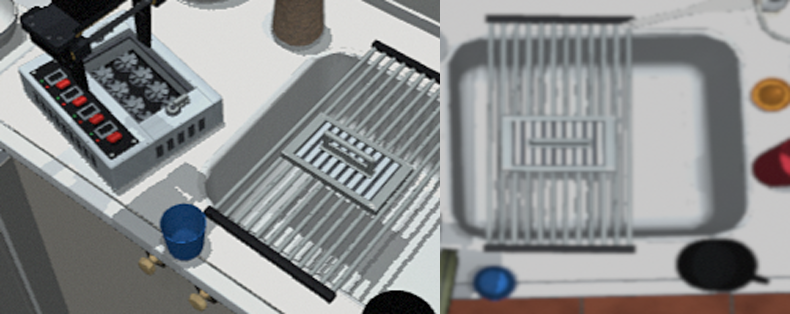

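View pics/c9.png

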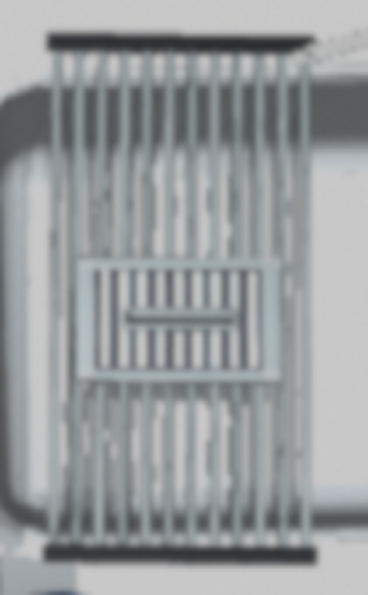

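Run:
```python
from rig import arm
print(arm.read_state()['wrist_force'],arm.finish_job())
```

```text
the job is handed in; nothing more can be done
[ 0.21604834 -0.8715133  -0.4151465 ] None
```

The filter is out of the extractor and lying flat on the drying rack. I handed the job in at about 36.5 s of the 61 s allowed; no verdict was reported.

- **Toggles:** One sweep from left to right, about 22 mm above the top face, laid the three upright toggles over. Toggle 2 was already off. The pictures afterwards show all four off.
- **Turn buttons:** The first push left the left button at only about 1.27 rad, too close to the 1.2 limit. I pushed it again, and both then measured about 1.5 rad in the top picture.
- **Filter:** I lifted it by its handle and lowered it until it touched the rack. The tool height at contact was 42.0 mm, which is where it should be with the filter resting on the bars, and I released it there.
- **Last checks:** The final pictures show the filter lying flat on the bars, inside the rack's outline with about 18 mm or more to spare at each side. The cup and mug look unmoved. The gripper was open and clear of everything.

The two cameras disagreed by about 3 mm on the extractor's position and up to 6 mm on the rack's. Both were small next to the clearances, and I saw no failed checks.

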